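# Take the spent battery pack out of the stirrer

## Robot

A 6-joint arm with a two-finger parallel gripper is mounted at the origin on a cart in front of the work surface, level with it; the furniture and walls round the work are solid. World frame = base frame: x ahead of the robot, y to its left, z up, the work surface at z = 0. Lengths are in m, angles in degrees, forces in N, time in s.
With the tool pointing down it reaches from about 0.35 to 0.875 m from the base axis. Payload 4.2 kg.
Tool frame: the origin (TCP) lies on the centre line of the jaws, within the pads' length; the fingertips stand tip_reach ahead of it and the grasp point (between the pads) is the TCP (tip_reach is the distance from the TCP to the fingertips, in m); z points along the fingers, y is the line along which they close (so a half turn about z gives the same grasp; the last joint's range is limited). The gripper opens to 87 mm and grips with 3 to 60 N. Pads are 19 mm wide; open, the fingers measure 117 mm over their backs; the gripper's body (75 mm by 190 mm) begins 51 mm behind the grasp point.
Start: joints at [86.207, 22.042, 0.453, 0, -68.411, -14.817], TCP at [0.199, 0.592, 0.242] pointing down, gripper open.
Joint ranges: [-179.83, 179.83], [-69.29, 118.12], [-61.27, 80.66], [-181.25, 117.63], [-171.15, -9.14], [-177.46, 177.46]. Speed limits (degrees/s): [159.86, 159.86, 180, 180, 180, 180].

## Interface

Orientations are given as a 3x3 rotation matrix whose columns are the frame's x, y, z axes.
In Python, from station import sense, capture, finish_job, tip_reach gives the robot as it stands.
- The arm moves only by the tool arm_command, never from a script. Its argument "deltas" is a list of rows, each a list of 7 numbers: the turn, a rotation vector about the tool's x, y, z in rad, then the shift along the tool's x, y, z in cm, then the closure, from -1 (fully open) to 1 (shut), so that 0 is half open. In form: [[rx, ry, rz, dx, dy, dz, hand], ...]. A call has 1 to 8 rows; each row is the pose to reach, as a shift and turn from the pose commanded when the call began, along the tool's axes at that moment; what a row does not reach only later rows make up. A row lasts 1/12 s, in which the tool goes at most 41.7 mm and 7.16 degrees, less where a joint would pass 70% of its speed; a pose out of reach is approached as far as the arm can. A call with a gripper value outside its range is refused whole. The fingers move at their own pace and stop on an object; the grip force is fixed at half the most. Time passes only in rows, so rows that repeat a pose let the fingers close. It gives the time, the measured TCP pose, the force, the opening and the grip force at its end, in the units of the state.
- sense(): the state, without advancing time (a new reading comes with each control period).
- capture(name): name is "side" or "top" or "wrist"; returns a dict with "pixels" (480x640x3 uint8, blue, green, red), "fovy" (degrees; the focal length in pixels is half the picture's height over the tangent of half this angle, whatever the lens; pixels are square), "cx", "cy" (the principal point, pixels), "rvec" (rotation vector, rad) and "tvec" (3), from world to camera coordinates, as OpenCV has them. Camera axes: x right, y down, z forward; pixel columns grow to the right and rows downward; lengths in m; the calibration is good to about 2 mm. The wrist camera is an equidistant fisheye: a pixel r from the principal point sees the ray r / f radians off the axis. A picture is of the moment at which its call begins. There is no depth.
- finish_job(): hands the job in; it is judged then, once.
The state is a dict: "time_s": time; "joints": joint angles; "joint_velocities": joint speeds; "effort": joint torques, N m; "tcp_pos": TCP position; "ee_rot": TCP orientation; "wrist_force": force on the tool from outside, world axes, zero at the start; "moment": the same for the moment, N m; "gripper_width": opening from 0.0 (shut) to 1.0 (fully open); "gripper_force": force on a finger pad.
Only numpy, scipy, OpenCV 4.12 (cv2) and the standard library are available. Lean on these libraries where they do the work, as an engineer would, in place of code of your own. Each camera call takes 0.05 s, during which the arm holds its last target. There are 200 camera calls.

## Task

The red-gripped battery pack of the bench stirrer is spent. Slide the steel keeper fully to the open side by its black post, draw the red pack out through its front opening and set it down (do not drop it) upright, flat on the floor of the yellow tray, then slide the keeper fully shut again so that the green pack stays locked in; leave the green pack in its bay and the beaker standing on the stirrer.

Things in the scene. Friction and masses are not known exactly. Their poses are not given: they have to be found in the camera images.
- stirrer: White bench stirrer, fixed, 120 (x) x 168 (y) x 78 mm high. Origin: centre of its underside, z up; front faces its -x. Solid head over all its plan, z 58..72, with a round plate on it to z 78. Below the head two bays, centred at y +36 and -36, open only at the front (x -60): 44 mm wide, z 10 (floor) to 58. A black dial stands 12 mm out of its -y side.
- keeper (a joint): Dark steel bar sliding along the stirrer's y before the head, in m: 0 shut, 0.028 fully open (to +y); about 1.5 N friction, stays put. Bar: stirrer x -68.5..-62.5, z 59..71; a 20 mm wide tab hangs to z 42 before each bay. Shut, a tab covers the +y half of the top of each pack's front and blocks it; packs are free from 0.022 on.
- keeper_grip (a point): Black upright post at the keeper's +y end, the part to hold: 14 mm diameter, z 74 to 112 mm over the bench; this point is on its axis at z 98. Moves with the keeper: stirrer x -65.5, y 90 mm + joint value.
- pack_red: Spent pack, about 160 g, loose, in either bay. Black body 74 (x) x 40 (y) x 45 mm high; origin: centre of its underside; axes as the stirrer's in the bay. A red neck (z 4..28) runs from its front (x -37) under the tab to an upright red grip plate x -79..-51, 14 mm thick, z 4..54. In the bay: origin at stirrer x -23, z 10; 2 mm room each side. Clear once drawn 85 mm along stirrer -x.
- pack_red_grip (a point): The point to hold on the red grip plate: mid-thickness, pack x -65, 38 mm above the pack's underside (48 mm above the bench while in the bay; plate top at 64 mm). The plate's faces look along the pack's y.
- pack_green: The good battery pack, the same as pack_red but with a green grip; it is in the other bay and stays there. Origin and axes as for pack_red.
- tray: Shallow open yellow tray, fixed to the bench left of the stirrer: 190 (x) x 130 (y) x 40 mm high, walls 4 mm, inside floor 20 mm above the bench. Origin: centre of its underside; z up.
- beaker: Small glass beaker, 52 mm wide, 68 mm tall, standing loose on the stirrer's round plate. Origin: centre of its underside.
Not all that is in view belongs to the job. Leave any orange look-alike of the beaker alone.

How it is judged (in metres and radians):
On the way, in this order (a step that is already met when the one before it is completed fails the run):
1. the keeper is slid fully open (value of joint keeper above 0.024 m), for 0.1 s.
2. the red pack is drawn out through the front opening, clear of the keeper (x of pack_red in the frame of stirrer below -0.106 m), for 0.1 s.
3. the red pack stands upright on the floor of the tray (x of pack_red in the frame of tray between -0.075 and 0.075 m and y of pack_red in the frame of tray between -0.05 and 0.05 m and z of pack_red in the frame of tray below 0.026 m and angle between pack_red's own z axis and vertical below 0.12 rad and linear speed of pack_red below 0.02 m/s), for 0.2 s.
At the end, for the whole second after the job is handed in: Red pack let go, at rest, upright (0.12 rad) on the tray floor, origin within 75 mm (x), 50 mm (y) of the tray centre and under 26 mm above its underside; keeper below 4 mm; green pack in its bay (stirrer x above -30 mm, z under 16 mm); beaker upright (0.1 rad) on the stirrer (x of pack_red in the frame of tray between -0.075 and 0.075 m and y of pack_red in the frame of tray between -0.05 and 0.05 m and z of pack_red in the frame of tray below 0.026 m and angle between pack_red's own z axis and vertical below 0.12 rad and linear speed of pack_red below 0.01 m/s and contact force between the fingers and pack_red below 0.05 N and value of joint keeper below 0.004 m and x of pack_green in the frame of stirrer above -0.03 m and z of pack_green in the frame of stirrer below 0.016 m and angle between beaker's own z axis and vertical below 0.1 rad and z of beaker in the frame of stirrer above 0.07 m); the robot touches nothing.
It fails at once if the green pack is moved more than 8 mm from its start (distance of pack_green from where it was at the start of the episode above 0.008 m).
It fails at once if the beaker is pushed more than 15 mm or tipped (distance of beaker from where it was at the start of the episode above 0.015 m or angle between beaker's own z axis and vertical above 0.3 rad).
It fails at once if the red pack is let go in the air (underside more than 40 mm above the bench, not held) (height (world z) of pack_red above 0.04 m and contact force between the fingers and pack_red below 0.02 N).
It also fails if it takes over 58 s, if anything falls off the work surface, if the arm or the gripper's body presses on something with over 40 N, if the wrist force passes 120 N, or if a joint passes its speed limit or range.

## Working session

There is one attempt and no reset: what is moved stays moved. The work goes in short steps, Python scripts to look and compute and a tool call to move; the robot and the scene stay as the last step left them, time stands still between calls to the robot, and variables do not carry over. Pictures are saved under pics/ and viewed, at most 11 in all, crops included, and the job is handed in when it is done.

Besides the shell and the picture viewer there is one more tool, called after ">>>" in YAML: its name, and indented under it one key for each argument. arm_command: Moves the arm, as the interface text tells. Its arguments: {"type":"object","properties":{"deltas":{"type":"array"}},"required":["deltas"]}

```bash
mkdir -p pics; cat > h.py <<'E'
import numpy as np, cv2
from station import sense, capture, finish_job, tip_reach
def cam(n):
    c=capture(n); c['R']=cv2.Rodrigues(np.array(c['rvec'],float))[0]; c['t']=np.array(c['tvec'],float).ravel()
    c['f']=240/np.tan(np.radians(c['fovy'])/2); c['o']=-c['R'].T@c['t']; c['n']=n; return c
def ray(c,u,v):
    x,y=(u-c['cx'])/c['f'],(v-c['cy'])/c['f']
    if c['n']=='wrist':
        r=np.hypot(x,y); k=np.sin(r)/max(r,1e-9); d=np.array([x*k,y*k,np.cos(r)])
    else: d=np.array([x,y,1.])
    return c['R'].T@d
def onz(c,u,v,z):
    d=ray(c,u,v); return c['o']+d*(z-c['o'][2])/d[2]
def proj(c,p):
    q=c['R']@np.array(p)+c['t']
    if c['n']=='wrist':
        h=np.hypot(q[0],q[1]); th=np.arctan2(h,q[2]); return c['f']*th*q[:2]/h+[c['cx'],c['cy']]
    return c['f']*q[:2]/q[2]+[c['cx'],c['cy']]
E
python3 - <<'E'
from h import *
print(tip_reach if not callable(tip_reach) else tip_reach()); s=sense(); print(s)
for n in('top','side','wrist'):
    c=cam(n); cv2.imwrite(f'pics/{n}0.png',c['pixels']); print(n,c['o'],c['f'],c['R'][2])
E
```

```text
0.019
{'time_s': 0.0, 'joints': array([ 8.62074383e+01,  2.20902297e+01,  3.80305403e-01, -2.74647710e-02,
       -6.84120923e+01, -1.48157451e+01]), 'joint_velocities': array([-0.06121544, -0.1002233 , -0.01883097,  0.03417382, -0.02862356,
        0.06695997]), 'effort': array([-4.03326731e-04, -3.90671575e+01,  1.87405872e+01,  4.22015235e+00,
        1.08713572e-02, -1.91518043e-04]), 'tcp_pos': array([0.19925224, 0.59179702, 0.24047271]), 'ee_rot': array([[ 9.47665747e-01, -3.19263668e-01, -5.85607893e-04],
       [-3.19264185e-01, -9.47663437e-01, -2.09540523e-03],
       [ 1.14027572e-04,  2.17270739e-03, -9.99997633e-01]]), 'wrist_force': array([ 0.92405851, -0.08678779,  0.38727934]), 'moment': array([-0.0147273 , -0.00036549,  0.00196499]), 'gripper_force': 0.0, 'gripper_width': 1.0026215861493366}
top [0.41587093 0.23792811 0.93630103] 557.8709790806107 [ 0.19283592  0.0010462  -0.98123046]
side [0.01227205 0.09193012 0.71476017] 490.7596327081726 [ 0.66163894  0.16271059 -0.73195572]
wrist [0.2708899  0.56884173 0.385496  ] 371.64829954431775 [-0.26138319  0.08541913 -0.96144807]
```

View pics/top0.png

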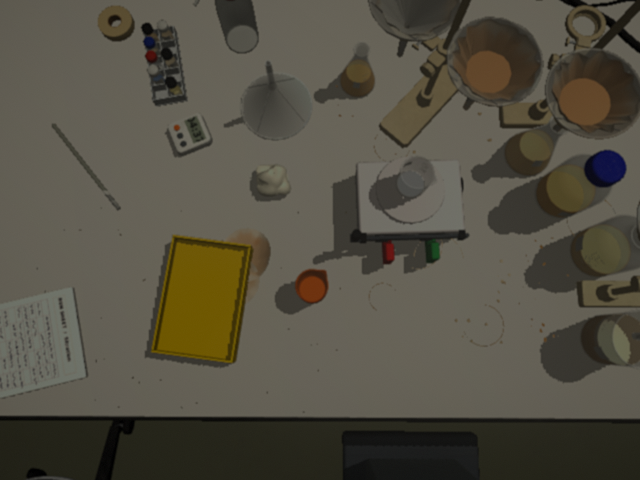

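View pics/side0.png

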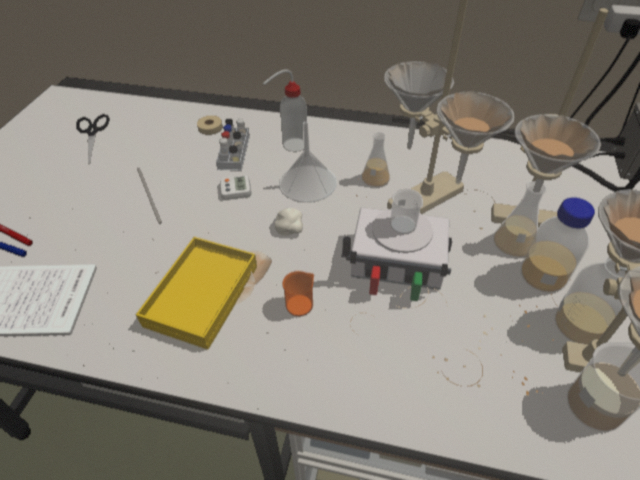

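The top view shows the stirrer at (410,200) with the red grip at (389,252), the green grip at (433,250), the black post at about (360,237), the tray at (201,300), the clear beaker at (413,177) and the orange decoy at (312,286). Things I could mistake for the post are the dark end at (463,235) and the dial at (462,185). For the red grip, they are the orange beaker (312,286) and the red pen and cap in the side view. I'll check with one close crop and measure.

```bash
python3 - <<'E'
from h import *
a=cv2.imread('pics/top0.png')[150:275,340:480]; b=cv2.imread('pics/side0.png')[185:310,330:470]
g=np.hstack([cv2.resize(x,None,fx=2.85,fy=2.85,interpolation=2) for x in(a,b)]); g=np.clip(g*1.5,0,255); cv2.imwrite('pics/crop.png',g)
for n,ztop in(('top',.064),('side',.064)):
    c=cam(n); im=c['pixels']; hsv=cv2.cvtColor(im,cv2.COLOR_BGR2HSV); H,S,V=cv2.split(hsv)
    for nm,m in(('red',((H<6)|(H>174))&(S>150)&(V>60)),('green',(H>50)&(H<85)&(S>100)&(V>30)),('tray',(H>20)&(H<32)&(S>180)&(V>60))):
        k,l,st,ce=cv2.connectedComponentsWithStats(m.astype(np.uint8))
        for i in range(1,k):
            if st[i,4]>40:
                cn=cv2.findContours((l==i).astype(np.uint8),0,1)[0][0]; r=cv2.minAreaRect(cn); bx=cv2.boxPoints(r)
                print(n,nm,st[i],ce[i].round(1)); 
                z=.04 if nm=='tray' else .064
                print('   box px',bx.round(0).tolist(),' world',[onz(c,*p,z)[:2].round(3).tolist() for p in bx])
    if n=='top':
        m=((S<60)&(V>110)).astype(np.uint8); m[:150]=0;m[245:]=0;m[:,:345]=0;m[:,475:]=0
        print('post',onz(c,361,237,.112),'other',onz(c,463,235,.065),'corners', [onz(c,*p,.072)[:2].round(3).tolist() for p in((358,163),(459,162),(464,233),(359,235))])
E
```

```text
top red [146  51  10   9  67] [150.5  54.7]
   box px [[146.0, 51.0], [155.0, 51.0], [155.0, 59.0], [146.0, 59.0]]  world [[0.895, 0.538], [0.895, 0.523], [0.88, 0.522], [0.88, 0.537]]
top red [386 243   8  18 135] [389.5 251.3]
   box px [[386.0, 243.0], [393.0, 243.0], [393.0, 260.0], [386.0, 260.0]]  world [[0.565, 0.136], [0.565, 0.125], [0.538, 0.125], [0.538, 0.137]]
top green [427 239  12  21 166] [433.7 249.1]
   box px [[426.0, 241.0], [437.0, 238.0], [442.0, 257.0], [432.0, 260.0]]  world [[0.569, 0.072], [0.574, 0.055], [0.543, 0.048], [0.538, 0.065]]
top tray [ 151  235  102  128 9247] [202.3 299.8]
   box px [[151.0, 352.0], [170.0, 232.0], [253.0, 245.0], [234.0, 365.0]]  world [[0.395, 0.506], [0.586, 0.486], [0.565, 0.35], [0.375, 0.375]]
post [0.56594666 0.17898401 0.112     ] other [0.57836194 0.01359313 0.065     ] corners [[0.695, 0.18], [0.697, 0.016], [0.58, 0.014], [0.576, 0.179]]
side red [286  82  13  14 123] [292.3  88.5]
   box px [[286.0, 95.0], [286.0, 82.0], [298.0, 82.0], [298.0, 95.0]]  world [[1.065, 0.433], [1.126, 0.45], [1.132, 0.42], [1.071, 0.404
[... 188 characters left out ...]
]
side red [372 266   8  13  92] [375.5 272.1]
   box px [[372.0, 266.0], [379.0, 266.0], [379.0, 278.0], [372.0, 278.0]]  world [[0.56, 0.136], [0.563, 0.124], [0.536, 0.12], [0.534, 0.132]]
side green [414 272   8  13  92] [417.8 278. ]
   box px [[414.0, 272.0], [421.0, 272.0], [421.0, 284.0], [414.0, 284.0]]  world [[0.562, 0.064], [0.565, 0.053], [0.539, 0.05], [0.536, 0.062]]
side tray [ 137  248  110   90 4999] [195.6 292.8]
   box px [[137.0, 315.0], [189.0, 229.0], [249.0, 265.0], [196.0, 351.0]]  world [[0.393, 0.501], [0.597, 0.496], [0.535, 0.355], [0.351, 0.378]][ WARN:0@0.301] global loadsave.cpp:1063 imwrite_ Unsupported depth image for selected encoder is fallbacked to CV_8U.
```

View pics/crop.png

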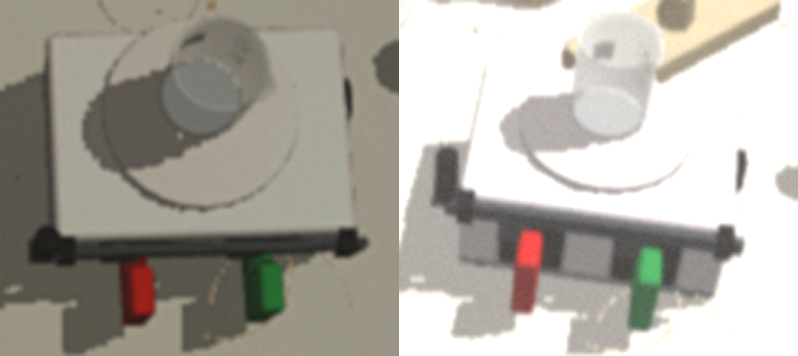

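The crop shows the post at top-view px (355,234), the far-left upright. The ends at (380,237) and (463,235) are only guide blocks. The red pack is in the +y bay and the green in the -y bay. The estimated stirrer origin is (0.638, 0.095) with yaw of about 1.5°. Next I'll move above the post.

```bash
cat >> h.py <<'E'
from scipy.spatial.transform import Rotation as Ro
def go(p,yaw=1.5,tilt=0):
    # tool down, x axis at yaw; tilt leans the gripper body towards -x
    s=sense(); T=Ro.from_euler('z',yaw,degrees=True)*Ro.from_euler('y',-tilt,degrees=True)*Ro.from_euler('x',180,degrees=True)
    R=s['ee_rot']; rv=(Ro.from_matrix(R).inv()*T).as_rotvec()
    print('t',round(s['time_s'],2),'tcp',s['tcp_pos'].round(4),'rot',rv.round(3),'cm',(100*R.T@(np.array(p)-s['tcp_pos'])).round(2),'F',s['wrist_force'].round(1),'w',round(s['gripper_width'],3),'gf',round(s['gripper_force'],1))
A=np.radians(1.5); O=np.array([.638,.0953])
def S(x,y): return O+np.array([[np.cos(A),-np.sin(A)],[np.sin(A),np.cos(A)]])@[x,y]
E
python3 - <<'E'
from h import *
c=cam('top'); H,Sa,V=cv2.split(cv2.cvtColor(c['pixels'],cv2.COLOR_BGR2HSV))
print('post top',onz(c,355,234,.112)[:2],'expected',S(-.0655,.09), 'orange',onz(c,312,284,.068)[:2],'glass',onz(c,413,184,.1)[:2])
go([*S(-.0655,.09),.2])
E
```

```text
post top [0.57049486 0.18795798] expected [0.57016652 0.18355457] orange [0.49932904 0.25281504] glass [0.65206271 0.09658584]
t 0.3 tcp [0.1994 0.5922 0.2412] rot [ 0.001  0.    -0.351] cm [48.18 26.89  4.14] F [-0.2 -1.   0.6] w 1.001 gf 0.0
```

>>> arm_command:
  deltas:
    - [0,0,-0.05,6,3.3,0,-1]
    - [0,0,-0.1,9,5,0,-1]
    - [0,0,-0.15,12.5,7,0,-1]
    - [0,0,-0.2,16,9,0.5,-1]
    - [0,0,-0.25,19.5,11,1,-1]
    - [0,0,-0.3,23,13,1.5,-1]
    - [0,0,-0.35,26.5,15,2,-1]
    - [0,0,-0.351,30,17,2.5,-1]

```text
time_s: 0.97
tcp_pos: [0.4219, 0.3434, 0.2183]
ee_rot: [[1.0, 0.028, 0.0], [0.028, -1.0, 0.001], [0.0, -0.001, -1.0]]
wrist_force: [0.4, 0.7, -0.4]
gripper_width: 0.999
gripper_force: 0.0
```

```bash
python3 -c "
from h import *
go([*S(-.0655,.09),.2])"
```

```text
t 0.97 tcp [0.4219 0.3434 0.2183] rot [-0.001 -0.     0.002] cm [14.37 16.4   1.82] F [ 0.4  0.7 -0.4] w 0.999 gf 0.0
```

>>> arm_command:
  deltas:
    - [0,0,0,2.5,2.8,0.3,-0.4]
    - [0,0,0,5,5.7,0.6,-0.4]
    - [0,0,0,7.5,8.5,1,-0.4]
    - [0,0,0,10,11.4,1.4,-0.4]
    - [0,0,0,12,14,1.7,-0.4]
    - [0,0,0,13.6,15.8,1.8,-0.4]
    - [0,0,0,13.6,15.8,1.8,-0.4]
    - [0,0,0,13.6,15.8,1.8,-0.4]

```text
time_s: 1.63
tcp_pos: [0.5615, 0.1896, 0.1997]
ee_rot: [[1.0, 0.024, -0.001], [0.024, -1.0, -0.0], [-0.001, 0.0, -1.0]]
wrist_force: [-0.5, -0.7, 0.6]
gripper_width: 0.703
gripper_force: 0.0
```

```bash
python3 - <<'E'
from h import *
go([*S(-.0655,.09),.1])
c=cam('wrist'); im=c['pixels'].copy()
for p in ([*S(-.0655,.09),.112],[*S(-.0655,.09),.075],[*S(-.088,.036),.064],[*S(-.088,-.036),.064],[*S(-.06,.084),.072],[*S(-.06,-.084),.072],[*S(.06,.084),.072]):
    q=proj(c,p); print(q.round(0)); cv2.circle(im,tuple(int(a) for a in q),2,(255,0,255),-1)
cv2.imwrite('pics/w1.png',im)
E
```

```text
t 1.63 tcp [0.5615 0.1896 0.1997] rot [ 0.     0.001 -0.003] cm [0.86 0.62 9.97] F [-0.5 -0.7  0.6] w 0.703 gf 0.0
[332. 228.]
[331. 214.]
[398. 238.]
[479. 237.]
[339. 206.]
[536. 208.]
[339.  45.]
```

View pics/w1.png

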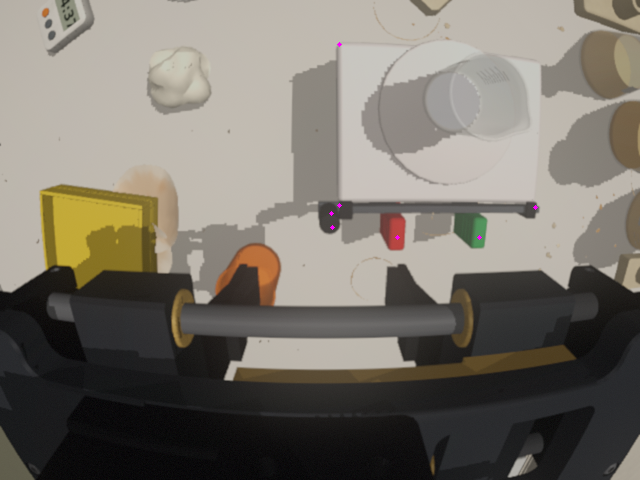

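The overlay fits to within 3 px: post top at (329,227), red plate at (396,238), green at (478,235), orange decoy at (250,275). Next I'll descend onto the post and grip it.

>>> arm_command:
  deltas:
    - [0,0,-0.003,0.9,0.45,0,-0.4]
    - [0,0,-0.003,0.9,0.45,3,-0.4]
    - [0,0,-0.003,0.9,0.45,6,-0.4]
    - [0,0,-0.003,0.9,0.45,9,-0.4]
    - [0,0,-0.003,0.9,0.45,9.9,-0.4]
    - [0,0,-0.003,0.9,0.45,9.9,-0.4]
    - [0,0,-0.003,0.9,0.45,9.9,1]
    - [0,0,-0.003,0.9,0.45,9.9,1]

```text
time_s: 2.35
tcp_pos: [0.5715, 0.1875, 0.1033]
ee_rot: [[1.0, 0.031, 0.004], [0.031, -1.0, 0.002], [0.004, -0.001, -1.0]]
wrist_force: [0.4, -0.3, 0.3]
gripper_width: 0.62
gripper_force: 0.0
```

>>> arm_command:
  deltas:
    - [0,0,0,0,0,0,1]
    - [0,0,0,0,0,0,1]
    - [0,0,0,0,0,0,1]
    - [0,0,0,0,0,0,1]
    - [0,0,0,0,0,0,1]

```text
time_s: 2.77
tcp_pos: [0.5703, 0.1864, 0.1016]
ee_rot: [[1.0, 0.029, 0.001], [0.029, -1.0, 0.0], [0.001, -0.0, -1.0]]
wrist_force: [0.1, -0.9, 0.2]
gripper_width: 0.251
gripper_force: 0.0
```

>>> arm_command:
  deltas:
    - [0,0,0,0,0,0,1]
    - [0,0,0,0,0,0,1]
    - [0,0,0,0,0,0,1]
    - [0,0,0,0,0,0,1]

```text
time_s: 3.1
tcp_pos: [0.5702, 0.1862, 0.1013]
ee_rot: [[1.0, 0.029, -0.0], [0.029, -1.0, -0.0], [-0.0, 0.0, -1.0]]
wrist_force: [-0.3, -1.6, 1.8]
gripper_width: 0.153
gripper_force: 30.0
```

>>> arm_command:
  deltas:
    - [0,0,0,0,-0.5,0,1]
    - [0,0,0,0,-1,0,1]
    - [0,0,0,0,-1.5,0,1]
    - [0,0,0,0,-2,0,1]
    - [0,0,0,0,-2.4,0,1]
    - [0,0,0,0,-2.8,0,1]
    - [0,0,0,0,-2.8,0,1]
    - [0,0,0,0,-2.8,0,1]

```text
time_s: 3.77
tcp_pos: [0.5693, 0.2125, 0.1012]
ee_rot: [[1.0, 0.03, -0.001], [0.03, -1.0, -0.004], [-0.002, 0.004, -1.0]]
wrist_force: [1.3, -8.9, 3.7]
gripper_width: 0.149
gripper_force: 30.0
```

>>> arm_command:
  deltas:
    - [0,0,0,0,-0.15,0,1]
    - [0,0,0,0,-0.3,0,1]
    - [0,0,0,0,-0.3,0,1]
    - [0,0,0,0,-0.3,0,1]

```text
time_s: 4.1
tcp_pos: [0.5692, 0.2127, 0.1012]
ee_rot: [[1.0, 0.029, -0.003], [0.029, -1.0, -0.008], [-0.003, 0.008, -1.0]]
wrist_force: [3.7, -16.2, 4.8]
gripper_width: 0.149
gripper_force: 30.0
```

The keeper is at its stop: force rose and travel ended. Release and rise.

>>> arm_command:
  deltas:
    - [0,0,0,0,0.35,0,1]
    - [0,0,0,0,0.35,0,-0.5]
    - [0,0,0,0,0.35,0,-0.5]
    - [0,0,0,0,0.35,0,-0.5]
    - [0,0,0,0,0.35,0,-0.5]
    - [0,0,0,0,0.35,-2,-0.5]
    - [0,0,0,0,0.35,-5,-0.5]
    - [0,0,0,0,0.35,-8,-0.5]

```text
time_s: 4.77
tcp_pos: [0.5687, 0.2144, 0.1808]
ee_rot: [[1.0, 0.03, -0.002], [0.03, -1.0, -0.001], [-0.002, 0.001, -1.0]]
wrist_force: [1.1, 0.2, -0.2]
gripper_width: 0.597
gripper_force: 0.0
```

```bash
python3 - <<'E'
from h import *
go([*S(-.098,.036),.15],tilt=27)
go([*S(-.091,.036),.050],tilt=27)
c=cam('top'); a=c['pixels'][150:275,320:480]
c=cam('side'); b=c['pixels'][185:310,310:470]
cv2.imwrite('pics/open.png',np.hstack([cv2.resize(x,None,fx=2.5,fy=2.5) for x in(a,b)]))
E
```

```text
t 4.77 tcp [0.5687 0.2144 0.1808] rot [0.    0.474 0.004] cm [-3.21  8.47  3.1 ] F [ 1.1  0.2 -0.2] w 0.597 gf 0.0
t 4.77 tcp [0.5687 0.2144 0.1808] rot [0.    0.474 0.004] cm [-2.49  8.46 13.09] F [ 1.1  0.2 -0.2] w 0.597 gf 0.0
```

View pics/open.png

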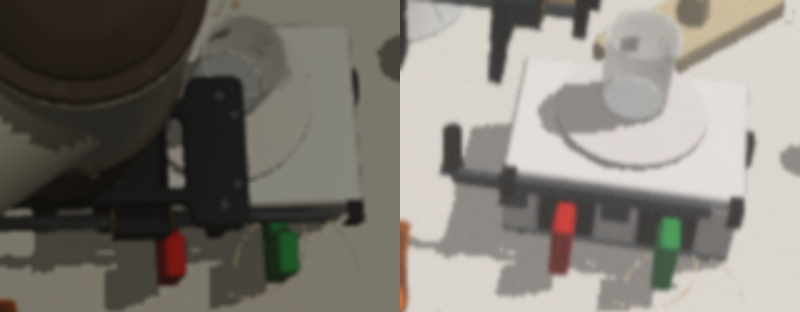

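Both views show the keeper open: the tabs now sit between the bays, the post is at the far left (side crop 453,150), and both packs and the beaker are undisturbed. Next I'll move above the red grip with the gripper leaning back, so its body clears the post.

>>> arm_command:
  deltas:
    - [0,0.11,0,-1,2,0.5,-0.5]
    - [0,0.22,0,-2,4,1,-0.5]
    - [0,0.33,0,-3.2,6.5,1.5,-0.5]
    - [0,0.44,0,-3.2,8.4,2,-0.5]
    - [0,0.47,0,-3.2,8.4,3,-0.5]
    - [0,0.47,0,-3.2,8.4,3,-0.5]
    - [0,0.47,0,-3.2,8.4,3,-0.5]

```text
time_s: 5.45
tcp_pos: [0.5604, 0.1219, 0.1705]
ee_rot: [[0.889, 0.01, 0.458], [0.021, -1.0, -0.017], [0.458, 0.025, -0.889]]
wrist_force: [1.4, -0.3, 0.0]
gripper_width: 0.748
gripper_force: 0.0
```

```bash
python3 - <<'E'
from h import *
go([*S(-.093,.036),.050],tilt=27)
c=cam('wrist'); im=c['pixels'].copy()
for x in(-.102,-.074):
  for y in (.029,.043):
    q=proj(c,[*S(x,y),.064]); print(q.round(0)); cv2.circle(im,tuple(int(a) for a in q),1,(255,0,255),-1)
cv2.imwrite('pics/w2.png',im)
E
```

```text
t 5.45 tcp [0.5604 0.1219 0.1705] rot [ 0.029 -0.004 -0.003] cm [-6.95 -1.01  9.95] F [ 1.4 -0.3  0. ] w 0.748 gf 0.0
[319. 337.]
[300. 337.]
[319. 298.]
[299. 299.]
```

View pics/w2.png

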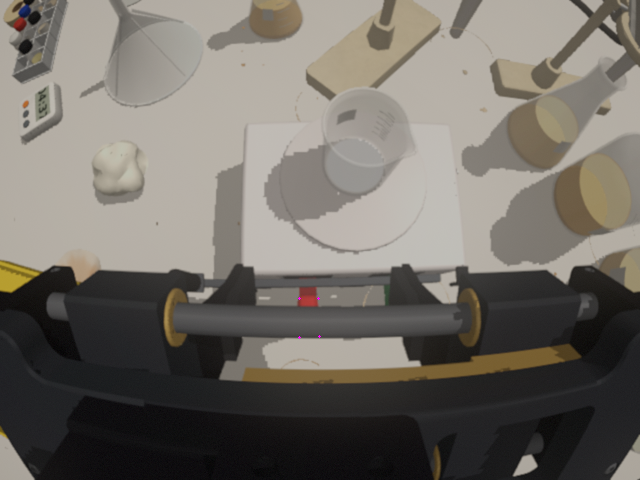

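The red grip at (308,297) lies where the marks say it should. I'll let the arm settle, then read again.

>>> arm_command:
  deltas:
    - [0,0,0,0,0,0,-0.5]
    - [0,0,0,0,0,0,-0.5]
    - [0,0,0,0,0,0,-0.5]

```text
time_s: 5.75
tcp_pos: [0.5618, 0.1215, 0.1711]
ee_rot: [[0.889, 0.008, 0.458], [0.019, -1.0, -0.019], [0.458, 0.025, -0.889]]
wrist_force: [0.1, 0.0, -1.1]
gripper_width: 0.751
gripper_force: 0.0
```

```bash
python3 - <<'E'
from h import *
go([*S(-.093,.036),.1],tilt=27)
go([*S(-.093,.036),.050],tilt=27)
E
```

```text
t 5.75 tcp [0.5618 0.1215 0.1711] rot [ 0.031 -0.004 -0.005] cm [-4.82 -0.93  5.5 ] F [ 0.1  0.  -1.1] w 0.751 gf 0.0
t 5.75 tcp [0.5618 0.1215 0.1711] rot [ 0.031 -0.004 -0.005] cm [-7.1  -1.06  9.94] F [ 0.1  0.  -1.1] w 0.751 gf 0.0
```

>>> arm_command:
  deltas:
    - [0.015,0,-0.003,-2,-0.5,2,-0.5]
    - [0.03,0,-0.005,-3.8,-0.9,4,-0.5]
    - [0.03,0,-0.005,-4.8,-1,5.5,-0.5]
    - [0.03,0,-0.005,-4.8,-1,5.5,-0.5]
    - [0.03,0,-0.005,-5.6,-1,7.1,-0.5]
    - [0.03,0,-0.005,-6.4,-1,8.6,-0.5]
    - [0.03,0,-0.005,-7.1,-1,9.9,-0.5]
    - [0.03,0,-0.005,-7.1,-1,9.9,-0.5]

```text
time_s: 6.42
tcp_pos: [0.5514, 0.1513, 0.084]
ee_rot: [[0.908, 0.001, 0.419], [0.026, -0.998, -0.056], [0.418, 0.062, -0.906]]
wrist_force: [1.0, 0.2, -0.6]
gripper_width: 0.747
gripper_force: 0.0
```

```bash
python3 - <<'E'
from h import *
go([*S(-.093,.036),.050],tilt=27)
E
```

```text
t 6.42 tcp [0.5514 0.1513 0.084 ] rot [0.067 0.04  0.004] cm [-2.14  2.03  2.9 ] F [ 1.   0.2 -0.6] w 0.747 gf 0.0
```

>>> arm_command:
  deltas:
    - [0,0,0,0,0,0,-0.5]

```text
time_s: 6.5
tcp_pos: [0.5508, 0.1515, 0.0845]
ee_rot: [[0.908, 0.001, 0.419], [0.027, -0.998, -0.056], [0.418, 0.062, -0.906]]
wrist_force: [-0.1, -0.3, 0.3]
gripper_width: 0.747
gripper_force: 0.0
```

```bash
python3 - <<'E'
from h import *
s=sense();print(s['joints'].round(1),s['joint_velocities'].round(1))
go([*S(-.093,.036),.050],tilt=27)
E
```

```text
[ 12.1  18.8 -51.8 117.5  -9.2 -37.3] [ 0.2 -1.6 -0.8  0.5  0.1 -0.8]
t 6.5 tcp [0.5508 0.1515 0.0845] rot [0.067 0.039 0.005] cm [-2.11  2.04  2.97] F [-0.1 -0.3  0.3] w 0.747 gf 0.0
```

The tilt runs the wrist into its joint-5 limit. I'll back up and use a slight tilt (about 8°) with a higher grip (TCP z ≈ 0.06), which still clears the post top.

```bash
python3 - <<'E'
from h import *
go([*S(-.105,.036),.13],tilt=8)
E
```

```text
t 6.5 tcp [0.5508 0.1515 0.0845] rot [ 0.067 -0.292 -0.007] cm [ 0.15  2.57 -4.78] F [-0.1 -0.3  0.3] w 0.747 gf 0.0
```

>>> arm_command:
  deltas:
    - [0,-0.05,0,0,0,-2,-0.5]
    - [0,-0.12,0,0.1,0,-4,-0.5]
    - [0.03,-0.2,0,0.1,1,-4.8,-0.5]
    - [0.06,-0.29,0,0.1,2,-4.8,-0.5]
    - [0.067,-0.29,0,0.1,2.5,-4.8,-0.5]
    - [0.067,-0.29,0,0.1,2.5,-4.8,-0.5]
    - [0.067,-0.29,0,0.1,2.5,-4.8,-0.5]

```text
time_s: 7.08
tcp_pos: [0.5622, 0.1224, 0.1387]
ee_rot: [[0.934, -0.024, 0.357], [0.008, -0.996, -0.087], [0.358, 0.084, -0.93]]
wrist_force: [2.2, -0.6, 0.9]
gripper_width: 0.752
gripper_force: 0.0
```

```bash
python3 - <<'E'
from h import *
print(sense()['joints'].round(1))
go([*S(-.094,.037),.062],tilt=8)
go([*S(-.094,.037),.13],tilt=8)
E
```

```text
[ 31.7  15.5 -42.4  43.5 -22.3  18.6]
t 7.08 tcp [0.5622 0.1224 0.1387] rot [ 0.094 -0.225 -0.028] cm [-4.53 -1.34  6.38] F [ 2.2 -0.6  0.9] w 0.752 gf 0.0
t 7.08 tcp [0.5622 0.1224 0.1387] rot [ 0.094 -0.225 -0.028] cm [-2.09 -0.77  0.06] F [ 2.2 -0.6  0.9] w 0.752 gf 0.0
```

>>> arm_command:
  deltas:
    - [0.05,-0.11,-0.015,-1,-0.4,0,-0.5]
    - [0.094,-0.225,-0.028,-2.1,-0.8,0,-0.5]
    - [0.094,-0.225,-0.028,-2.1,-0.8,0,-0.5]
    - [0.094,-0.225,-0.028,-2.1,-0.8,0,-0.5]
    - [0.094,-0.225,-0.028,-2.1,-0.8,0,-0.5]
    - [0.094,-0.225,-0.028,-2.1,-0.8,0,-0.5]

```text
time_s: 7.58
tcp_pos: [0.5442, 0.1299, 0.1302]
ee_rot: [[0.989, 0.024, 0.143], [0.024, -1.0, 0.002], [0.143, 0.002, -0.99]]
wrist_force: [-0.3, -0.0, 0.1]
gripper_width: 0.753
gripper_force: 0.0
```

```bash
python3 - <<'E'
from h import *
print(sense()['joints'].round(1))
go([*S(-.094,.037),.062],tilt=8)
go([*S(-.094,.037),.13],tilt=8)
E
```

```text
[ 32.2  18.6 -25.8   6.8 -38.8  54.2]
t 7.58 tcp [0.5442 0.1299 0.1302] rot [ 0.002 -0.003 -0.002] cm [-1.09 -0.01  6.74] F [-0.3 -0.   0.1] w 0.753 gf 0.0
t 7.58 tcp [0.5442 0.1299 0.1302] rot [ 0.002 -0.003 -0.002] cm [-0.12  0.    0.  ] F [-0.3 -0.   0.1] w 0.753 gf 0.0
```

>>> arm_command:
  deltas:
    - [0,0,0,-0.4,0,2,-0.4]
    - [0,0,0,-0.7,0,4,-0.4]
    - [0,0,0,-1,0,5.8,-0.4]
    - [0,0,0,-1.1,0,6.7,-0.4]
    - [0,0,0,-1.1,0,6.7,-0.4]
    - [0,0,0,-1.1,0,6.7,-0.4]

```text
time_s: 8.08
tcp_pos: [0.5417, 0.1287, 0.0616]
ee_rot: [[0.99, 0.024, 0.14], [0.024, -1.0, 0.001], [0.14, 0.003, -0.99]]
wrist_force: [-0.4, -0.2, -0.6]
gripper_width: 0.701
gripper_force: 0.0
```

```bash
python3 - <<'E'
from h import *
print(sense()['joints'].round(1))
go([*S(-.094,.037),.060],tilt=8)
c=cam('side'); cv2.imwrite('pics/s3.png',cv2.resize(c['pixels'][150:350,250:500],None,fx=3,fy=3))
E
```

```text
[ 32.1  24.  -30.8   8.8 -28.7  51.8]
t 8.08 tcp [0.5417 0.1287 0.0616] rot [ 0.003 -0.    -0.002] cm [ 0.11 -0.11  0.17] F [-0.4 -0.2 -0.6] w 0.701 gf 0.0
```

View pics/s3.png

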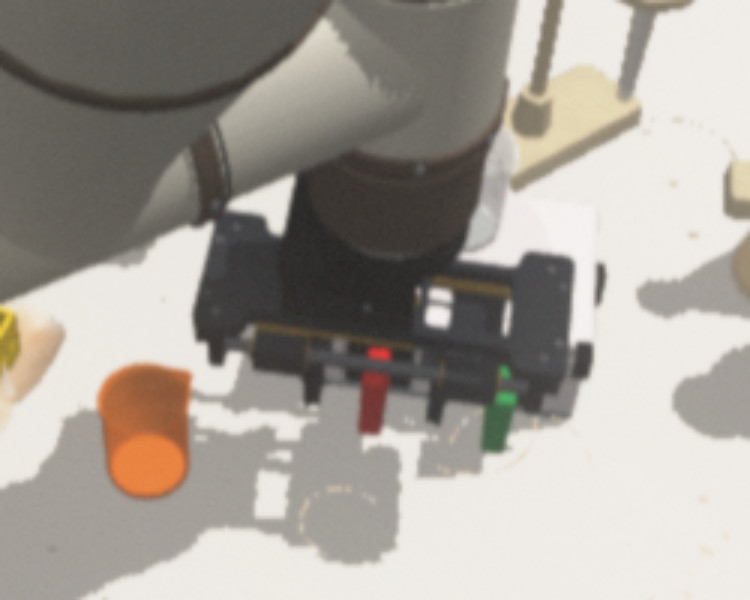

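The fingers at (312,380) and (437,400) straddle the red plate at (376,365), and the green plate at (500,400) is outside them. The body is clear of the post, with no force. Closing.

>>> arm_command:
  deltas:
    - [0,0,0,0,-0.1,0.1,1]
    - [0,0,0,0,-0.1,0.1,1]
    - [0,0,0,0,-0.1,0.1,1]
    - [0,0,0,0,-0.1,0.1,1]
    - [0,0,0,0,-0.1,0.1,1]
    - [0,0,0,0,-0.1,0.1,1]
    - [0,0,0,0,-0.1,0.1,1]
    - [0,0,0,0,-0.1,0.1,1]

```text
time_s: 8.8
tcp_pos: [0.5422, 0.1298, 0.0605]
ee_rot: [[0.99, 0.023, 0.14], [0.023, -1.0, 0.001], [0.14, 0.002, -0.99]]
wrist_force: [0.4, -0.5, 0.5]
gripper_width: 0.181
gripper_force: 0.0
```

>>> arm_command:
  deltas:
    - [0,0,0,0,0,0,1]
    - [0,0,0,0,0,0,1]
    - [0,0,0,0,0,0,1]

```text
time_s: 9.05
tcp_pos: [0.5422, 0.1298, 0.0605]
ee_rot: [[0.99, 0.023, 0.14], [0.023, -1.0, 0.001], [0.14, 0.002, -0.99]]
wrist_force: [-1.1, -0.7, 0.3]
gripper_width: 0.157
gripper_force: 30.0
```

>>> arm_command:
  deltas:
    - [0,0,0,-0.6,0,-0.13,1]
    - [0,0,0,-1.4,0,-0.26,1]
    - [0,0,0,-2.4,0,-0.4,1]
    - [0,0,0,-3.4,0,-0.55,1]
    - [0,0,0,-4.4,0,-0.7,1]
    - [0,0,0,-5.2,0,-0.8,1]
    - [0,0,0,-5.2,0,-0.8,1]

```text
time_s: 9.63
tcp_pos: [0.4871, 0.1278, 0.0609]
ee_rot: [[0.99, 0.024, 0.138], [0.024, -1.0, 0.0], [0.138, 0.003, -0.99]]
wrist_force: [0.7, -0.1, -0.7]
gripper_width: 0.157
gripper_force: 30.0
```

```bash
python3 - <<'E'
from h import *
print(sense()['joints'].round(1))
go([*S(-.094-.095,.037),.062],tilt=8)
E
```

```text
[ 35.6  20.1 -38.7  10.9 -25.1  46.1]
t 9.63 tcp [0.4871 0.1278 0.0609] rot [ 0.003  0.002 -0.002] cm [-3.85 -0.05 -0.65] F [ 0.7 -0.1 -0.7] w 0.157 gf 30.0
```

>>> arm_command:
  deltas:
    - [0,0,0,-1,0,-0.14,1]
    - [0,0,0,-2,0,-0.28,1]
    - [0,0,0,-3,0,-0.42,1]
    - [0,0,0,-4,0,-0.57,1]
    - [0,0,0,-4.6,0,-0.65,1]
    - [0,0,0,-4.6,0,-0.65,1]
    - [0,0,0,-4.6,0,-0.65,1]

```text
time_s: 10.22
tcp_pos: [0.4434, 0.1278, 0.0614]
ee_rot: [[0.99, 0.024, 0.14], [0.024, -1.0, 0.002], [0.14, 0.001, -0.99]]
wrist_force: [0.1, 1.2, -1.9]
gripper_width: 0.158
gripper_force: 30.0
```

```bash
python3 - <<'E'
from h import *
print(sense()['joints'].round(1))
go([.44,.1268,.17],tilt=8)
c=cam('side'); cv2.imwrite('pics/s4.png',c['pixels'])
E
```

```text
[ 39.1  16.8 -45.3  13.4 -22.1  40.1]
t 10.22 tcp [0.4434 0.1278 0.0614] rot [ 0.002 -0.001 -0.002] cm [  1.18   0.11 -10.8 ] F [ 0.1  1.2 -1.9] w 0.158 gf 30.0
```

View pics/s4.png

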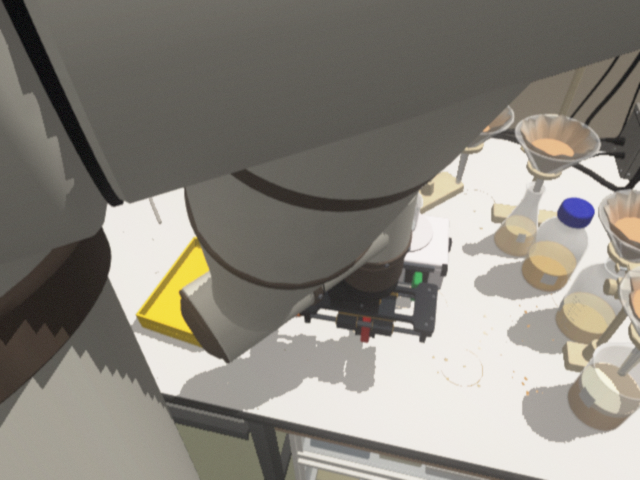

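The red pack is out and held between the fingers at (366,325): it has travelled 99 mm, so it sits near stirrer x ≈ -122 mm. The tray and orange decoy are to the left and the green pack at (418,278) is still in place. Lifting.

>>> arm_command:
  deltas:
    - [0,0,0,0,0,-1,1]
    - [0,0,0,0.2,0,-2.5,1]
    - [0,0,0,0.4,0,-4.2,1]
    - [0,0,0,0.6,0,-6,1]
    - [0,0,0,0.8,0,-7.8,1]
    - [0,0,0,1,0,-9.4,1]
    - [0,0,0,1.2,0,-10.6,1]
    - [0,0,0,1.2,0,-10.6,1]

```text
time_s: 10.93
tcp_pos: [0.4424, 0.129, 0.1706]
ee_rot: [[0.989, 0.023, 0.145], [0.023, -1.0, 0.006], [0.146, -0.002, -0.989]]
wrist_force: [0.2, 0.4, -0.9]
gripper_width: 0.16
gripper_force: 30.0
```

```bash
python3 - <<'E'
from h import *
print(sense()['joints'].round(1))
go([.429,.434,.17],yaw=-6,tilt=8)
E
```

```text
[ 39.8   6.3 -35.8   7.7 -41.5  46.1]
t 10.93 tcp [0.4424 0.129  0.1706] rot [-0.02  -0.006  0.126] cm [ -0.64 -30.52   0.04] F [ 0.2  0.4 -0.9] w 0.16 gf 30.0
```

>>> arm_command:
  deltas:
    - [0,0,0.01,0,-1,0,1]
    - [0,0,0.02,0,-2.6,0,1]
    - [0,0,0.03,0,-4.6,0,1]
    - [0,0,0.04,0,-6.8,0,1]
    - [0,0,0.05,-0.2,-9,0,1]
    - [0,0,0.06,-0.2,-11.2,0,1]
    - [-0.01,0,0.07,-0.3,-13.4,0,1]
    - [-0.01,0,0.08,-0.3,-15.6,0,1]

```text
time_s: 11.6
tcp_pos: [0.4334, 0.2845, 0.1659]
ee_rot: [[0.989, -0.058, 0.139], [-0.057, -0.998, -0.01], [0.139, 0.002, -0.99]]
wrist_force: [0.1, 0.8, -1.5]
gripper_width: 0.159
gripper_force: 30.0
```

>>> arm_command:
  deltas:
    - [0,0,0.01,0,-2.2,0,1]
    - [0,0,0.02,0,-4.4,0,1]
    - [0,0,0.03,0,-6.6,0,1]
    - [0,0,0.04,0,-8.8,0,1]
    - [0,0,0.05,-0.2,-10.8,0,1]
    - [0,0,0.05,-0.2,-12.4,0,1]
    - [0,0,0.05,-0.2,-13.6,0,1]
    - [0,0,0.05,-0.2,-13.6,0,1]

```text
time_s: 12.27
tcp_pos: [0.4398, 0.4215, 0.1654]
ee_rot: [[0.985, -0.105, 0.14], [-0.105, -0.994, -0.009], [0.14, -0.006, -0.99]]
wrist_force: [0.5, 0.0, -1.8]
gripper_width: 0.157
gripper_force: 30.0
```

```bash
python3 - <<'E'
from h import *
print(sense()['joints'].round(1))
go([.429,.434,.085],yaw=-6,tilt=8)
c=cam('top'); cv2.imwrite('pics/t5.png',c['pixels'])
c=cam('wrist'); cv2.imwrite('pics/w5.png',c['pixels'])
E
```

```text
[ 62.4  21.8 -15.6   9.6 -49.7  15.5]
t 12.27 tcp [0.4398 0.4215 0.1654] rot [-0.006 -0.001 -0.002] cm [-2.32 -1.08  7.8 ] F [ 0.5  0.  -1.8] w 0.157 gf 30.0
```

View pics/w5.png

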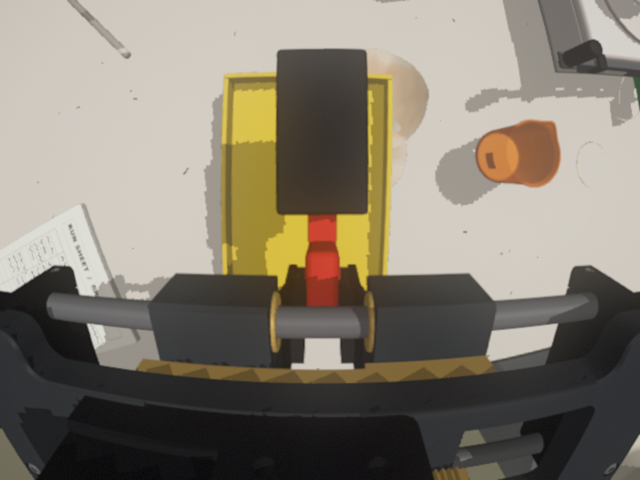

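The wrist view shows the pack, level and held, over the tray and parallel to it. Tray far corners are at (224,74) and (391,76), and the decoy at (518,152) is well clear. Check the tray position and pack level.

```bash
python3 - <<'E'
from h import *
c=cam('wrist'); a,b=onz(c,224,74,.04),onz(c,391,76,.04); print(a,b,np.linalg.norm(a-b))
d=(a-b)/np.linalg.norm(a-b); x=np.array([d[1],-d[0],0]); ctr=(a+b)/2-x*.095; print('centre',ctr,'yaw',np.degrees(np.arctan2(x[1],x[0])))
p=[onz(c,u,v,.16) for u,v in((278,51),(366,51),(278,213),(367,213))]; print([q.round(3).tolist() for q in p])
o=ctr+.02*x; t=o-.071*np.array([np.cos(.105),-np.sin(.105),0]); print('tcp',t)
go([*t[:2],.085],yaw=-6,tilt=8); go([*t[:2],.0715],yaw=-6,tilt=8)
E
```

```text
[0.58250306 0.48169264 0.04      ] [0.56555889 0.35353904 0.04      ] 0.12926890294637328
centre [0.47985062 0.43006815 0.04      ] yaw -7.531830438237866
[[0.551, 0.427, 0.16], [0.547, 0.389, 0.16], [0.48, 0.435, 0.16], [0.476, 0.396, 0.16]]
tcp [0.42906909 0.43488792 0.04      ]
t 12.42 tcp [0.4392 0.4185 0.1659] rot [-0.004  0.    -0.004] cm [-2.3  -1.48  7.85] F [ 0.3 -1.  -1.1] w 0.16 gf 30.0
t 12.42 tcp [0.4392 0.4185 0.1659] rot [-0.004  0.    -0.004] cm [-2.49 -1.47  9.19] F [ 0.3 -1.  -1.1] w 0.16 gf 30.0
```

>>> arm_command:
  deltas:
    - [0,0,0,-0.6,-0.7,0.5,1]
    - [0,0,0,-1.2,-1.4,1.5,1]
    - [0,0,0,-1.4,-1.5,2.8,1]
    - [0,0,0,-1.6,-1.5,4.2,1]
    - [0,0,0,-1.8,-1.5,5.5,1]
    - [0,0,0,-2.1,-1.5,6.8,1]
    - [0,0,0,-2.3,-1.5,7.8,1]
    - [0,0,0,-2.3,-1.5,7.9,1]

```text
time_s: 13.08
tcp_pos: [0.4281, 0.4346, 0.0825]
ee_rot: [[0.985, -0.107, 0.137], [-0.106, -0.994, -0.013], [0.137, -0.002, -0.991]]
wrist_force: [-0.2, -0.3, -0.8]
gripper_width: 0.16
gripper_force: 30.0
```

>>> arm_command:
  deltas:
    - [0,0,0,0,0,0.2,1]
    - [0,0,0,0,0,0.4,1]
    - [0,0,0,-0.1,0,0.6,1]
    - [0,0,0,-0.1,0,0.8,1]
    - [0,0,0,-0.1,0,1,1]
    - [0,0,0,-0.1,0,1,1]
    - [0,0,0,-0.1,0,1,1]

```text
time_s: 13.67
tcp_pos: [0.4299, 0.4362, 0.0755]
ee_rot: [[0.984, -0.107, 0.14], [-0.107, -0.994, -0.008], [0.14, -0.007, -0.99]]
wrist_force: [-0.6, -0.7, -1.6]
gripper_width: 0.157
gripper_force: 30.0
```

Still carrying the weight (-1.6 N). I'll descend in small steps until it touches.

>>> arm_command:
  deltas:
    - [0,0,0,0,0,0.1,1]
    - [0,0,0,0,0,0.2,1]
    - [0,0,0,0,0,0.3,1]
    - [0,0,0,0,0,0.4,1]
    - [0,0,0,0,0,0.4,1]
    - [0,0,0,0,0,0.4,1]

```text
time_s: 14.17
tcp_pos: [0.4304, 0.4361, 0.0713]
ee_rot: [[0.984, -0.107, 0.14], [-0.107, -0.994, -0.009], [0.14, -0.006, -0.99]]
wrist_force: [-1.1, -0.0, -1.6]
gripper_width: 0.159
gripper_force: 30.0
```

>>> arm_command:
  deltas:
    - [0,0,0,0,0,0.05,1]
    - [0,0,0,0,0,0.1,1]
    - [0,0,0,0,0,0.15,1]
    - [0,0,0,0,0,0.2,1]
    - [0,0,0,0,0,0.2,1]

```text
time_s: 14.58
tcp_pos: [0.4307, 0.4365, 0.0705]
ee_rot: [[0.984, -0.106, 0.14], [-0.106, -0.994, -0.008], [0.14, -0.007, -0.99]]
wrist_force: [-2.8, -0.3, 5.7]
gripper_width: 0.161
gripper_force: 30.0
```

Touchdown at +5.7 N. Open and rise.

>>> arm_command:
  deltas:
    - [0,0,0,0,0,0,1]
    - [0,0,0,0,0,0,0.1]
    - [0,0,0,0,0,0,0.1]
    - [0,0,0,0,0,0,0.1]
    - [0,0,0,0,0,0,0.1]
    - [0,0,0,0,0,0,0.1]
    - [0,0,0,0,0,0,0.1]

```text
time_s: 15.17
tcp_pos: [0.4307, 0.4361, 0.0693]
ee_rot: [[0.984, -0.107, 0.14], [-0.107, -0.994, -0.009], [0.14, -0.006, -0.99]]
wrist_force: [0.1, 0.2, 0.6]
gripper_width: 0.431
gripper_force: 0.0
```

>>> arm_command:
  deltas:
    - [0,0,0,0,0,-1,0.1]
    - [0,0,0,0,0,-2.5,0.1]
    - [0,0,0,0,0,-5,0.1]
    - [0,0,0,0,0,-8,0.1]
    - [0,0,0,0,0,-11,-0.4]
    - [0,0,0,0,0,-13,-0.4]
    - [0,0,0,0,0,-13,-0.4]

```text
time_s: 15.75
tcp_pos: [0.4136, 0.4398, 0.2048]
ee_rot: [[0.984, -0.105, 0.146], [-0.106, -0.994, 0.001], [0.145, -0.017, -0.989]]
wrist_force: [-0.5, -0.3, 0.2]
gripper_width: 0.599
gripper_force: 0.0
```

```bash
python3 - <<'E'
from h import *
go([*S(-.0655,.1165),.2]); print(S(-.0655,.118))
c=cam('wrist'); cv2.imwrite('pics/w6.png',c['pixels'])
p=[onz(c,u,v,.065).round(3).tolist() for u,v in((0,0),)]
E
```

```text
t 15.75 tcp [0.4136 0.4398 0.2048] rot [-0.007 -0.146 -0.132] cm [17.71 21.22  2.71] F [-0.5 -0.3  0.2] w 0.599 gf 0.0
[0.56943357 0.21154497]
```

View pics/w6.png

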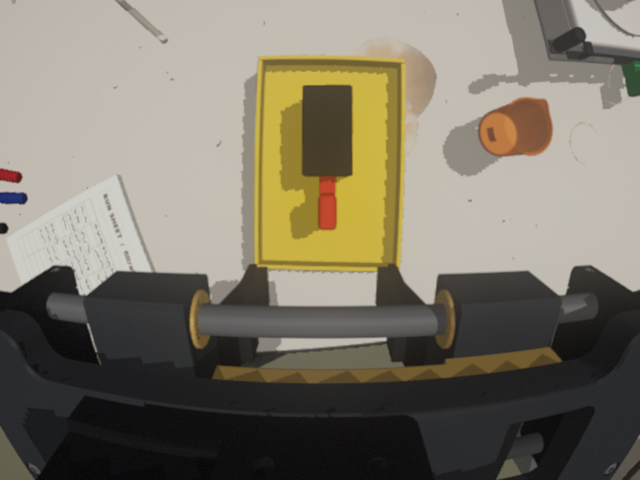

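The red pack, body at (327,130) and grip at (327,210), stands flat and centred in the tray. Now back to the post to shut the keeper.

>>> arm_command:
  deltas:
    - [0,-0.03,-0.02,2,2.4,0.3,-0.4]
    - [0,-0.06,-0.04,4.4,5.3,0.6,-0.4]
    - [0,-0.09,-0.06,6.8,8.1,1,-0.4]
    - [0,-0.12,-0.08,9.2,11,1.4,-0.4]
    - [0,-0.146,-0.1,11.6,13.9,1.8,-0.4]
    - [0,-0.146,-0.13,14,16.8,2.1,-0.4]
    - [0,-0.146,-0.13,16,19.2,2.4,-0.4]
    - [0,-0.146,-0.13,17.2,20.6,2.6,-0.4]

```text
time_s: 16.47
tcp_pos: [0.5644, 0.2106, 0.1939]
ee_rot: [[1.0, 0.02, -0.008], [0.02, -1.0, -0.004], [-0.008, 0.004, -1.0]]
wrist_force: [1.1, 0.7, -0.3]
gripper_width: 0.704
gripper_force: 0.0
```

>>> arm_command:
  deltas:
    - [0,0,0,0,0,0,-0.4]
    - [0,0,0,0,0,0,-0.4]

```text
time_s: 16.63
tcp_pos: [0.5634, 0.2126, 0.194]
ee_rot: [[1.0, 0.02, -0.008], [0.02, -1.0, -0.003], [-0.008, 0.003, -1.0]]
wrist_force: [-0.6, 0.4, -0.9]
gripper_width: 0.701
gripper_force: 0.0
```

```bash
python3 - <<'E'
from h import *
go([.5693,.213,.101])
E
```

```text
t 16.63 tcp [0.5634 0.2126 0.194 ] rot [ 0.003  0.008 -0.006] cm [ 0.67 -0.06  9.29] F [-0.6  0.4 -0.9] w 0.701 gf 0.0
```

>>> arm_command:
  deltas:
    - [0.003,0.008,-0.006,0.6,0,1,-0.4]
    - [0.003,0.008,-0.006,0.6,0,4,-0.4]
    - [0.003,0.008,-0.006,0.6,0,7,-0.4]
    - [0.003,0.008,-0.006,0.6,0,9.2,-0.4]
    - [0.003,0.008,-0.006,0.6,0,9.2,-0.4]
    - [0.003,0.008,-0.006,0.6,0,9.2,1]
    - [0.003,0.008,-0.006,0.6,0,9.2,1]
    - [0.003,0.008,-0.006,0.6,0,9.2,1]

```text
time_s: 17.3
tcp_pos: [0.5699, 0.215, 0.1052]
ee_rot: [[1.0, 0.03, 0.006], [0.03, -1.0, 0.003], [0.006, -0.003, -1.0]]
wrist_force: [0.4, -0.2, 0.9]
gripper_width: 0.556
gripper_force: 0.0
```

>>> arm_command:
  deltas:
    - [0,0,0,0,0,0,1]
    - [0,0,0,0,0,0,1]
    - [0,0,0,0,0,0,1]
    - [0,0,0,0,0,0,1]
    - [0,0,0,0,0,0,1]
    - [0,0,0,0,0,0,1]
    - [0,0,0,0,0,0,1]

```text
time_s: 17.88
tcp_pos: [0.569, 0.2124, 0.1033]
ee_rot: [[1.0, 0.029, 0.002], [0.029, -1.0, -0.001], [0.002, 0.001, -1.0]]
wrist_force: [1.0, -4.8, 2.3]
gripper_width: 0.149
gripper_force: 30.0
```

Gripped (13 mm). Slide shut, to -y (tool +y).

>>> arm_command:
  deltas:
    - [0,0,0,0,0.5,0,1]
    - [0,0,0,0,1,0,1]
    - [0,0,0,0,1.5,0,1]
    - [0,0,0,0,2,0,1]
    - [0,0,0,0,2.5,0,1]
    - [0,0,0,0,2.9,0,1]
    - [0,0,0,0,3.1,0,1]
    - [0,0,0,0,3.1,0,1]

```text
time_s: 18.55
tcp_pos: [0.57, 0.1841, 0.1033]
ee_rot: [[1.0, 0.028, 0.004], [0.028, -1.0, 0.004], [0.004, -0.004, -1.0]]
wrist_force: [-2.6, 6.4, 2.8]
gripper_width: 0.15
gripper_force: 30.0
```

>>> arm_command:
  deltas:
    - [0,0,0,0,0.1,0,1]
    - [0,0,0,0,0.2,0,1]
    - [0,0,0,0,0.2,0,1]

```text
time_s: 18.8
tcp_pos: [0.5701, 0.1839, 0.1034]
ee_rot: [[1.0, 0.029, 0.005], [0.029, -1.0, 0.006], [0.005, -0.006, -1.0]]
wrist_force: [-4.1, 12.3, 2.7]
gripper_width: 0.152
gripper_force: 30.0
```

At the stop: 28 mm of travel, with the force rising. Release and leave.

>>> arm_command:
  deltas:
    - [0,0,0,0,-0.3,0,1]
    - [0,0,0,0,-0.3,0,-0.4]
    - [0,0,0,0,-0.3,0,-0.4]
    - [0,0,0,0,-0.3,0,-0.4]
    - [0,0,0,0,-0.3,0,-0.4]
    - [0,0,0,0,-0.3,0,-0.4]
    - [0,0,0,0,-0.3,0,-0.4]

```text
time_s: 19.38
tcp_pos: [0.5698, 0.1833, 0.1028]
ee_rot: [[1.0, 0.028, 0.002], [0.028, -1.0, 0.0], [0.002, -0.0, -1.0]]
wrist_force: [0.1, -0.2, -0.1]
gripper_width: 0.516
gripper_force: 0.0
```

>>> arm_command:
  deltas:
    - [0,0,0,0,0,-2,-0.4]
    - [0,0,0,0,0,-5,-0.4]
    - [0,0,0,0,0,-8,-0.4]
    - [0,0,0,0,0,-11,-0.4]
    - [0,0,0,-3,-2,-13,-0.4]
    - [0,0,0,-5,-5,-13,-0.4]
    - [0,0,0,-6,-8,-13,-0.4]
    - [0,0,0,-6,-8,-13,-0.4]

```text
time_s: 20.05
tcp_pos: [0.5058, 0.2655, 0.2339]
ee_rot: [[0.999, 0.033, 0.004], [0.033, -0.999, 0.003], [0.004, -0.003, -1.0]]
wrist_force: [0.1, -0.6, -0.1]
gripper_width: 0.696
gripper_force: 0.0
```

```bash
python3 - <<'E'
from h import *
go([.5,.25,.23])
c=cam('wrist'); cv2.imwrite('pics/w7.png',c['pixels'])
E
```

```text
t 20.05 tcp [0.5058 0.2655 0.2339] rot [-0.003 -0.004  0.007] cm [-0.63  1.53  0.38] F [ 0.1 -0.6 -0.1] w 0.696 gf 0.0
```

View pics/w7.png

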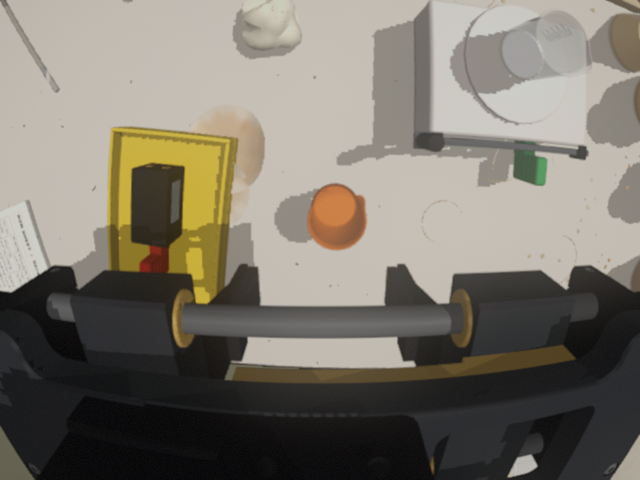

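The keeper is shut (post at (430,142), against the stirrer corner), the green pack is in at (530,165), the beaker is standing at (540,50), the red pack is in the tray at (157,205), and the arm is clear of everything. Handing in.

```bash
python3 -c "
from station import finish_job
print(finish_job())"
```

```text
the job is handed in; nothing more can be done
None
```

I handed the job in at about 20 s: the red pack is upright and released in the tray, the keeper is slid back to its shut stop, and the green pack and beaker look undisturbed in the last picture; `finish_job()` returned no verdict.

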